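# Slide a board carrier under the inspection bridge

### The job

With the fingertips, push the black board carrier along the bench, nose first, under the low inspection bridge until its nose sits square and fully home against the stop bar on the far side, then draw the gripper back clear. Keep the carrier flat on the bench all the way: do not grip, lift or tip it. Touch neither the circuit board on it nor the bridge, and leave the other things on the bench alone.

Things in the scene. Friction and masses are not known exactly. Their poses are not given: they have to be found in the camera images.
- carrier: loose black plastic pallet, a flat block 86 mm wide (its x), 150 long (its y), 16 thick, 0.3 to 0.6 kg, flat on the bench. Origin: centre of its underside; z up. Nose: -y end; tail: +y end. The board covers the nose part; the last 45 mm at the tail are bare. It starts before the bridge's mouth, nose towards it, off to one side by up to 22 mm and turned by up to 12 degrees. Too wide to grasp.
- nose (a point): middle of the lower edge of the carrier's nose end face (75 mm from the carrier's origin along its -y); axes as the carrier's
- tail (a point): middle of the lower edge of the carrier's tail end face (75 mm from the carrier's origin along its +y), the plain 86 mm wide, 16 mm high upright face to push on (it slides at a push of about 1.5 to 6 N); axes as the carrier's
- board: green circuit board with heatsink, capacitors and connectors, fixed on top of the carrier, 64 x 96 mm; origin: centre of its underside, 16 mm above the bench, 18 mm from the carrier's middle towards the nose. The heatsink, its tallest part, reaches 32 mm above the bench. Not to be touched.
- bridge: aluminium inspection bridge screwed to the bench. Origin on the bench under the beam's middle; z up. The lane runs along its -y: enter from the +y side. Beam along x, from y = -20 to +20 mm, underside 36 mm above the bench (4 mm over the heatsink), top 52; a camera on it reaches 92. The legs leave a lane 98 mm wide (6 mm spare each side); footings end at x = +-102 mm.
- mouth (a point): middle of the lane's entry on the bench, 40 mm from the bridge's origin along its +y; axes as the bridge's. Here short flared guides, 30 mm high, are about 130 mm apart; they narrow to the 98 mm lane at the beam.
- stop_face (a point): middle of the stop bar's face that looks at the lane, at bench height, 60 mm beyond the bridge's origin along its -y; axes as the bridge's. The bar is fixed to the bench, 60 mm wide, 12 mm deep, 14 mm high. With the carrier home, its nose lies on this point and its tail end is still 70 mm outside the beam, on the mouth side.
- tray: blue open parts tray, 120 x 200 x 45 mm, bystander; origin: centre of its underside
- tumbler: white lidded tumbler, 74 mm wide, 120 mm tall, bystander; origin: centre of its underside
- spool: small grey spool, 56 mm wide, 42 mm high, bystander; origin: centre of its underside
- screwdriver: screwdriver lying on the bench to the left of the work, bystander; lies along its x
Mind the look-alikes: they are no part of the job. Several things look just like the carrier: the one meant starts nearest to the robot's base.

How it is judged:
By the outcome, as a careful person would: the job done as asked, in the order asked, and still so for the second after the job is handed in, with the robot touching nothing.
It also fails if it takes over 56 s, if anything falls off the work surface, if the arm or the gripper's body presses on something with over 40 N, if the wrist force passes 120 N, or if a joint passes its speed limit or range.

### The arm

A 7-joint arm with a two-finger parallel gripper is mounted at the origin on the work surface. World frame = base frame: x ahead of the robot, y to its left, z up, the work surface at z = 0. Lengths are in m, angles in rad, forces in N, time in s.
With the tool pointing down it reaches from about 0.4 to 0.85 m from the base axis. Payload 10.4 kg.
Tool frame: the origin (TCP) lies midway between the tips of the shut fingers; the grasp point (between the pads) lies 19 mm behind it; y points along the fingers, x is the direction in which the jaws open and shut, and the axes are right-handed (so a half turn about y gives the same grasp; the last joint's range is limited). The gripper opens to 87 mm and grips with 3 to 60 N. Pads are 19 mm wide; open, the fingers measure 117 mm over their backs; the gripper's body (75 mm by 190 mm) begins 51 mm behind the grasp point.
Start: joints at [-1.264, 0.332, -0.065, 1.46, 0.022, 1.35, -0.088], TCP at [0.202, 0.591, 0.223] pointing down, gripper open.
Joint ranges: [-2.6, 2.6], [-0.5, 2.12], [-1.47, 1.34], [0.16, 2.42], [-1.27, 4.41], [0.06, 2.06], [-2.6, 2.6]. Speed limits (rad/s): [2.22, 2.22, 2.79, 2.79, 3.14, 3.14, 3.14].

### API

Orientations are given as a unit quaternion [x, y, z, w].
In Python, from bench import * gives the robot as it stands.
- The arm moves only by the tool jog_arm, never from a script. Its argument "commands" is a list of rows, each an object with "translation": the shift along the world's x, y, z in mm, a list of three; "twist": the turn about the world's z in rad. A call has 1 to 20 rows; each row shifts and turns the commanded pose from where the row before left it; what a row does not reach is not made up. A row lasts 1/10 s, in which the tool goes at most 50 mm and 8.59 degrees, less where a joint would pass 70% of its speed; a pose out of reach is approached as far as the arm can. A call is refused whole if a number of a shift passes 50 or a number of a turn 0.15, either way. A call with a gripper value outside its range is refused whole. "grip" is the closure, from 0 (fully open) to 1 (shut), set as the call begins (left out, the last holds). The fingers move at their own pace and stop on an object; "grip_force" is the grip in N (left out, the last holds). Time passes only in rows, so rows that do not move let the fingers close. It gives the time, the measured TCP pose, the force and the opening at its end, in the units of the state.
- read_state(): the state, without advancing time (a new reading comes with each control period).
- camera(name): name is "scene" or "side" or "wrist"; returns a dict with "img" (420x560x3 uint8, red, green, blue), "fx", "fy", "cx", "cy" (pixels), "dist" ([k1, k2, p1, p2, k3] as OpenCV has them; the pictures are not rectified), "cam_to_world" (4x4, takes a point from camera to world coordinates). Camera axes: x right, y down, z forward; pixel columns grow to the right and rows downward; lengths in m; the calibration is good to about 2 mm. A picture is of the moment at which its call begins. There is no depth.
- close_job(): hands the job in, once; it reports no verdict.
The state is a dict: "time": time; "joint_positions": joint angles; "joint_vel": joint speeds; "joint_torque": joint torques, N m; "ee_pos": TCP position; "eef_rot": TCP orientation; "ft_force": force on the tool from outside, world axes, zero at the start; "torque": the same for the moment, N m; "width": finger opening in m.
Only numpy, scipy, OpenCV 4.12 (cv2) and the standard library are available. Lean on these libraries where they do the work, as an engineer would, in place of code of your own. Each camera call takes 0.05 s, during which the arm holds its last target.

## Working session

There is one attempt and no reset: what is moved stays moved. The work goes in short steps, Python scripts to look and compute and a tool call to move; the robot and the scene stay as the last step left them, time stands still between calls to the robot, and variables do not carry over. Pictures are saved under pics/ and viewed, and the job is handed in when it is done.

Besides the shell and the picture viewer there is one more tool, called after ">>>" as name(argument=value, ...) on one line, values as JSON. jog_arm: Moves the arm, as the interface text tells. Its arguments: {"type":"object","properties":{"commands":{"type":"array"},"grip":{"type":"number"},"grip_force":{"type":"number"}},"required":["commands"]}

```bash
mkdir -p pics; ls
python3 - <<'E'
from bench import *
import cv2,pickle
s=read_state();print({k:(v if not hasattr(v,'round') else v) for k,v in s.items()})
d={}
for n in ["scene","side","wrist"]:
    c=camera(n);d[n]=c;cv2.imwrite(f"pics/{n}0.png",c["img"][:,:,::-1]);print(n,c["fx"],c["fy"],c["cx"],c["cy"],c["dist"],c["cam_to_world"])
pickle.dump(d,open("c0.pkl","wb"))
E
```

```text
pics
{'time': 0.0, 'joint_positions': array([-1.26355952,  0.33286637, -0.06469452,  1.46096481,  0.02160868,
        1.34992255, -0.08849949]), 'joint_vel': array([-0.00096908,  0.00240437,  0.00059335, -0.00142726, -0.00047   ,
        0.00114937,  0.00131545]), 'joint_torque': array([ 1.03846105e-04, -6.23257542e+01,  2.45986402e-02, -3.89905357e+01,
       -6.14752946e-02,  3.93628352e-02,  1.53298884e-04]), 'ee_pos': array([0.20231168, 0.59092042, 0.22174616]), 'eef_rot': array([ 0.57562166,  0.4107309 , -0.41153956, -0.57497393]), 'ft_force': array([ 0.54454302,  0.01792111, -0.09865758]), 'torque': array([-0.00687261, -0.01716561, -0.02986481]), 'width': 0.08693428361608922}
scene 450.3718185089779 450.3718185089779 272.79663636228946 209.34181267505983 [0.0192626 0.        0.        0.        0.       ] [[ 0.64728993  0.65411091 -0.39134979  1.0578187 ]
 [ 0.76214645 -0.56360217  0.31856769 -0.34883395]
 [-0.01218699 -0.50447151 -0.86334232  1.06307434]
 [ 0.          0.          0.          1.        ]]
side 477.9844458867045 477.9844458867045 277.5090914483962 213.55040249938844 [-0.12696287  0.          0.          0.          0.        ] [[ 0.89892997 -0.30505241  0.31443272  0.08851031]
 [-0.43771246 -0.65528339  0.61563909 -0.9440878 ]
 [ 0.01824035 -0.69104754 -0.72257912  1.20164996]
 [ 0.          0.          0.          1.        ]]
wrist 357.2085820898829 357.2085820898829 282.0953120099736 208.73823948215022 [-0.01610509  0.          0.          0.          0.        ] [[ 3.23902067e-01  9.13269044e-01  2.47036645e-01  1.35488040e-01]
 [ 9.46090611e-01 -3.12642764e-01 -8.46584778e-02  6.14774135e-01]
 [-8.17478131e-05  2.61140106e-01 -9.65300906e-01  3.84327169e-01]
 [ 0.00000000e+00  0.00000000e+00  0.00000000e+00  1.00000000e+00]]
```

View pics/scene0.png

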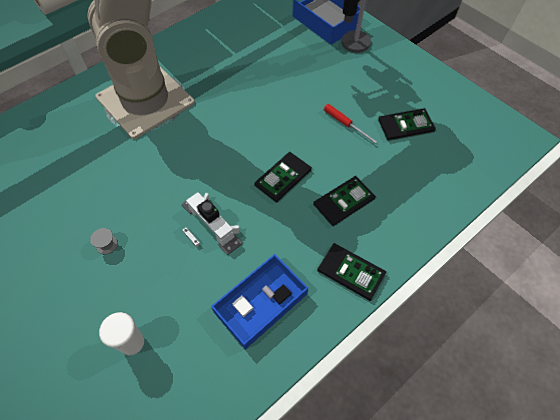

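View pics/side0.png

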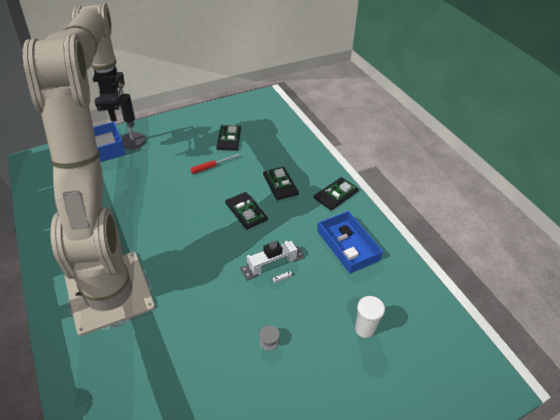

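View pics/wrist0.png

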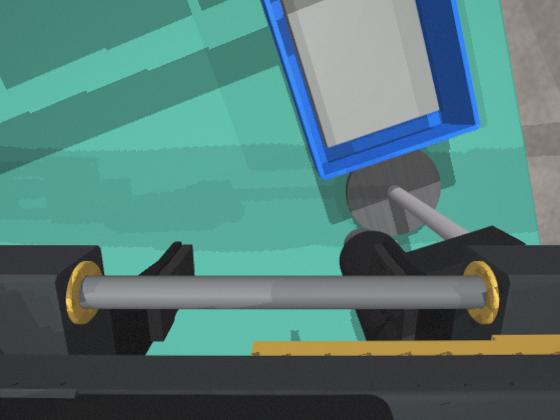

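```bash
cat > h.py <<'E'
import numpy as np,cv2,pickle
def K(c): return np.array([[c["fx"],0,c["cx"]],[0,c["fy"],c["cy"]],[0,0,1.]])
def ray(c,px):
    p=cv2.undistortPoints(np.array(px,float).reshape(-1,1,2),K(c),np.array(c["dist"])).reshape(-1,2)
    T=c["cam_to_world"];d=np.c_[p,np.ones(len(p))]@T[:3,:3].T
    return T[:3,3],d
def toz(c,px,z=0.):
    o,d=ray(c,px);return o+d*((z-o[2])/d[:,2])[:,None]
def proj(c,P):
    T=np.linalg.inv(c["cam_to_world"]);r=cv2.Rodrigues(T[:3,:3])[0]
    return cv2.projectPoints(np.array(P,float).reshape(-1,1,3),r,T[:3,3],K(c),np.array(c["dist"]))[0].reshape(-1,2)
def crop(c,x0,y0,w,h,s,name):
    im=c["img"][y0:y0+h,x0:x0+w,::-1];cv2.imwrite(name,cv2.resize(im,None,fx=s,fy=s,interpolation=cv2.INTER_CUBIC))
E
python3 - <<'E'
from h import *
d=pickle.load(open("c0.pkl","rb"))
print(toz(d["scene"],[[283,177],[345,200],[352,271],[408,124],[210,222],[357,42]]).round(3))
print(toz(d["side"],[[246,211],[281,182],[337,193],[230,137],[272,262],[132,141]]).round(3))
crop(d["scene"],170,140,160,120,5,"pics/s1.png")
crop(d["side"],215,180,110,110,5,"pics/d1.png")
crop(d["side"],60,50,120,110,5,"pics/d2.png")
E
```

```text
[[ 0.513  0.135  0.   ]
 [ 0.683  0.214  0.   ]
 [ 0.844  0.078  0.   ]
 [ 0.615  0.551  0.   ]
 [ 0.496 -0.11   0.   ]
 [ 0.254  0.699  0.   ]]
[[ 0.517  0.137  0.   ]
 [ 0.694  0.22   0.   ]
 [ 0.854  0.081  0.   ]
 [ 0.625  0.555  0.   ]
 [ 0.502 -0.104  0.   ]
 [ 0.25   0.703  0.   ]]
```

View pics/s1.png

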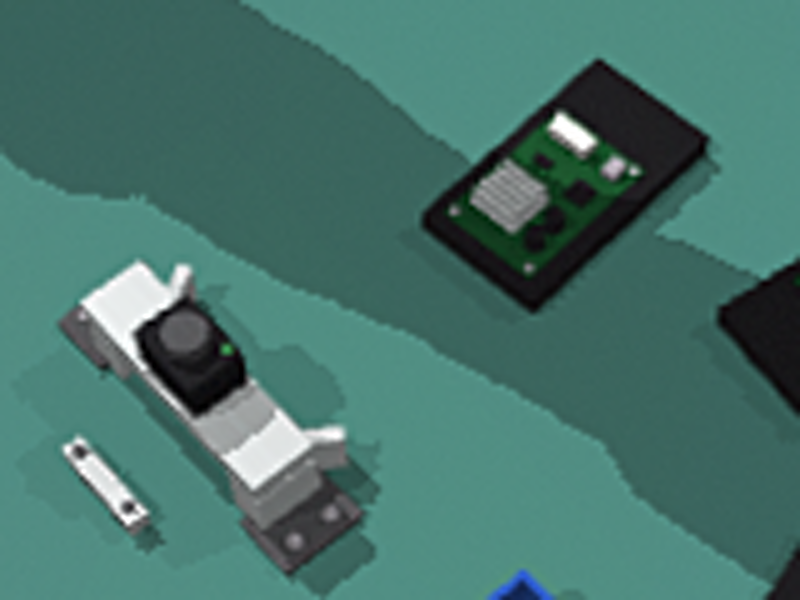

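View pics/d1.png

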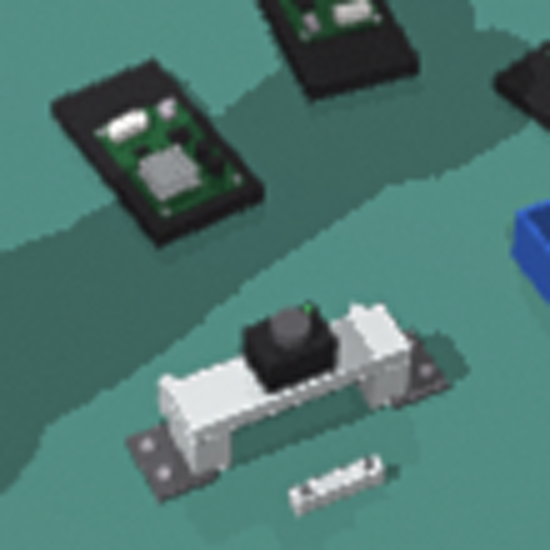

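View pics/d2.png

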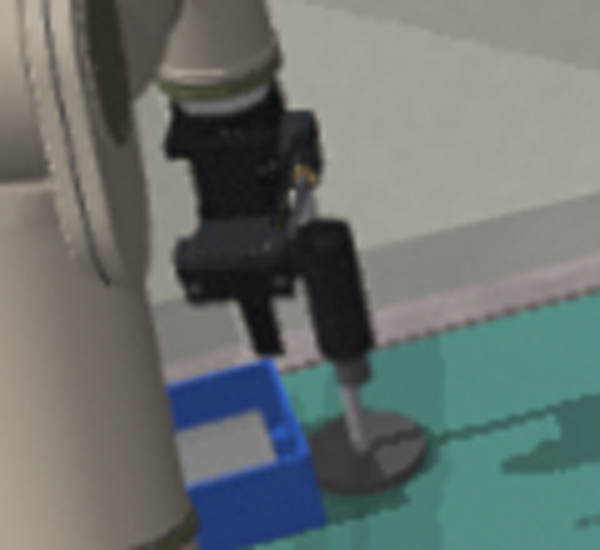

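Carrier look-alikes in the scene image are at (283,177), (345,200), (352,271) and (408,124). The one at (283,177) lies about 0.53 m from the base and the others 0.7 m or more, so that is the carrier. The crop shows its heatsink and nose facing the bridge at (210,222). A dark stand is close beside the gripper, so I'll lift away from it towards -y and then survey with the wrist camera.

>>> jog_arm(commands=[{"translation":[0,-10,20],"twist":0},{"translation":[0,-15,25],"twist":0},{"translation":[0,-20,25],"twist":0},{"translation":[0,-25,25],"twist":0},{"translation":[10,-25,25],"twist":0},{"translation":[20,-25,20],"twist":0},{"translation":[20,-25,10],"twist":0},{"translation":[20,-25,0],"twist":0},{"translation":[20,-25,0],"twist":0},{"translation":[20,-25,0],"twist":0},{"translation":[20,-25,0],"twist":0},{"translation":[20,-25,0],"twist":0},{"translation":[20,-25,0],"twist":0},{"translation":[20,-25,0],"twist":0},{"translation":[20,-25,0],"twist":0},{"translation":[20,-25,0],"twist":0},{"translation":[20,-25,0],"twist":0},{"translation":[20,-25,0],"twist":0},{"translation":[20,-25,0],"twist":0},{"translation":[20,-25,0],"twist":0}])

```text
time: 2.15
ee_pos: [0.5129, 0.1202, 0.3725]
eef_rot: [-0.575, -0.411, 0.411, 0.575]
ft_force: [-0.0, -0.4, 0.1]
width: 0.0867
```

>>> jog_arm(commands=[{"translation":[20,-25,0],"twist":0},{"translation":[20,-25,0],"twist":0},{"translation":[20,-25,0],"twist":0},{"translation":[15,-15,0],"twist":0},{"translation":[10,-10,0],"twist":0},{"translation":[0,0,0],"twist":0},{"translation":[0,0,0],"twist":0},{"translation":[0,0,0],"twist":0}], grip=0.42)

```text
time: 2.95
ee_pos: [0.597, 0.0226, 0.3727]
eef_rot: [-0.575, -0.412, 0.411, 0.575]
ft_force: [0.0, 0.9, 0.8]
width: 0.0504
```

Run:
```python
from bench import *
from h import *
d={}
for n in ["wrist"]:
    c=camera(n);d[n]=c;cv2.imwrite(f"pics/{n}1.png",c["img"][:,:,::-1]);print(c["cam_to_world"].round(4))
pickle.dump(d,open("c1.pkl","wb"))
s=read_state();print(s["time"],s["ee_pos"],s["eef_rot"],s["width"],s["joint_positions"])
```

```text
[[ 0.3224  0.9137  0.2475  0.5301]
 [ 0.9466 -0.3117 -0.0823  0.0459]
 [ 0.0019  0.2608 -0.9654  0.5352]
 [ 0.      0.      0.      1.    ]]
3.0 [0.59699479 0.0225543  0.37277702] [-0.57473595 -0.41184443  0.41143034  0.57514157] 0.050650043150637904 [-0.54344322  0.25390368  0.55292269  1.29342119 -0.13334457  1.63014567
  1.22977241]
```

View pics/wrist1.png

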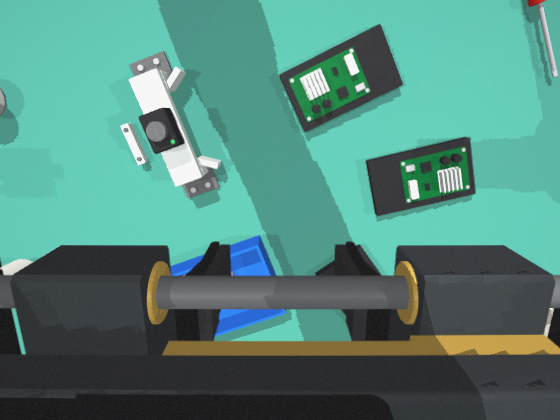

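The wrist picture shows the bridge at (165,125) with the stop bar at (133,145). The carrier is at (341,78), its nose left towards the mouth and its bare tail at the right. Next I'll enlarge it to read the corners.

Run:
```python
from h import *
c=pickle.load(open("c1.pkl","rb"))["wrist"]
crop(c,110,45,120,160,5,"pics/w1a.png")
crop(c,270,15,145,125,5,"pics/w1b.png")
i=cv2.imread("pics/w1a.png");print(i.shape)
cv2.imwrite("pics/w1a.png",i[:600])
cv2.imwrite("pics/w1c.png",i[200:800])
```

```text
(800, 600, 3)
```

View pics/w1a.png

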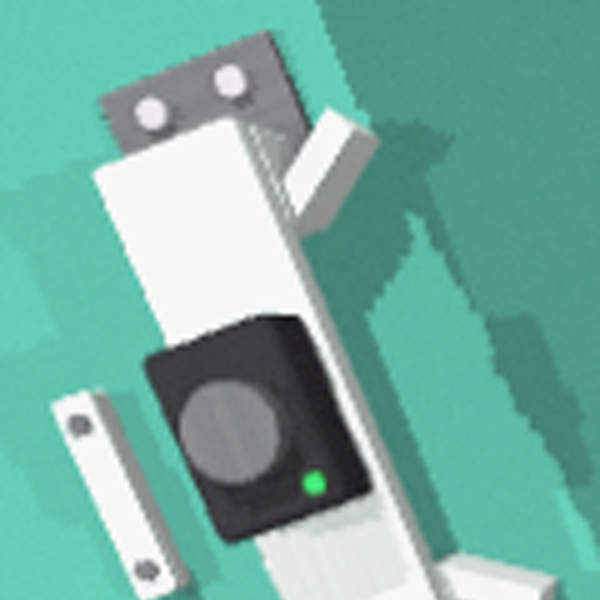

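View pics/w1c.png

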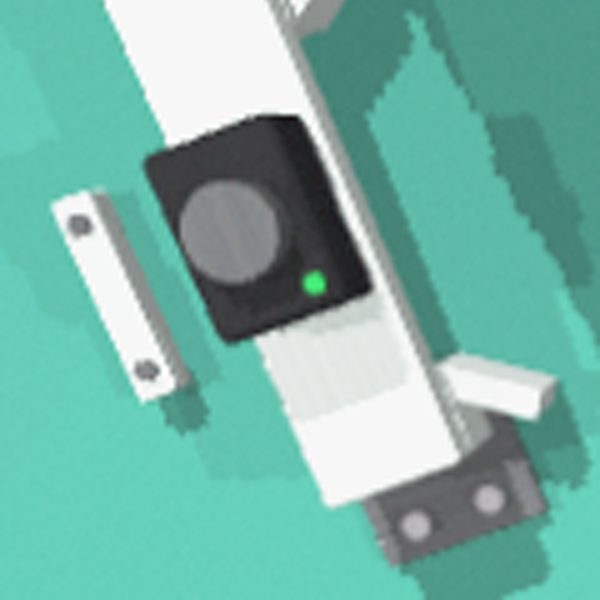

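View pics/w1b.png

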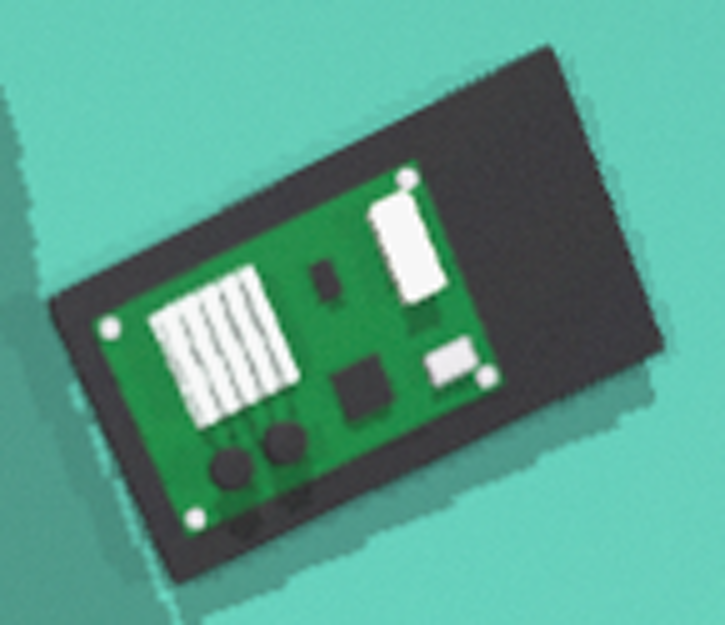

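```bash
cat > fit.py <<'E'
from h import *
from scipy.optimize import least_squares
def P(p,L): # p=x,y,yaw ; L local pts
    c,s=np.cos(p[2]),np.sin(p[2]);L=np.array(L,float)
    return np.c_[p[0]+c*L[:,0]-s*L[:,1],p[1]+s*L[:,0]+c*L[:,1],L[:,2]]
def fit(obs,p0,verbose=1):
    # obs: list of (cam, localpts, pixels)
    f=lambda p:np.concatenate([(proj(c,P(p,L))-np.array(px)).ravel() for c,L,px in obs])
    r=least_squares(f,p0,loss='soft_l1',x_scale=[.01,.01,.05])
    if verbose:
        for c,L,px in obs: print((proj(c,P(r.x,L))-np.array(px)).round(1).tolist())
    return r.x
def up(pts,x0,y0,s): return (np.array(pts,float)+.5)/s-.5+[x0,y0]
CT=[[-.043,.075,.016],[.043,.075,.016],[.043,-.075,.016],[-.043,-.075,.016]]
E
python3 - <<'E'
from fit import *
w=pickle.load(open("c1.pkl","rb"))["wrist"];d=pickle.load(open("c0.pkl","rb"));S=d["scene"];D=d["side"]
# carrier local: nose -y faces world -y -> carrier yaw ~0. +x local = world +x
ow=(w,CT,up([[548,45],[664,348],[180,583],[48,300]],270,15,5))
os=(S,CT,up([[600,60],[708,140],[533,300],[425,218]],170,140,5))
od=(D,CT,up([[52,105],[155,60],[264,187],[160,240]],215,180,5))
for o in ([ow],[os],[od],[ow,os,od]): print(fit(o,[.515,.135,0],len(o)==1).round(4))
bar=[[-.03,-.072,.014],[-.03,-.06,.014],[.03,-.072,.014],[.03,-.06,.014]]
bw=(w,bar,up([[52,407],[91,389],[143,600],[182,582]],110,45,5))
xb=.065
# footing outer end corners, z~.004?
def g(x,f=0):
    p=x[:3];L=[[-x[3],-.02,.052],[-x[3],.02,.052],[x[3],-.02,.052],[x[3],.02,.052]]
    px=up([[93,173],[238,118],[330,707],[462,658]],110,45,5)
    F=[[-.102,-x[5],x[4]],[-.102,x[5],x[4]],[.102,-x[5],x[4]],[.102,x[5],x[4]]]
    pf=up([[100,98],[268,32],[392,766],[548,713]],110,45,5)
    a=[proj(w,P(p,L))-px,proj(w,P(p,bar))-bw[2],proj(w,P(p,F))-pf]
    if f:
        for q in a: print(q.round(1).tolist())
    return np.concatenate([q.ravel() for q in a])
r=least_squares(g,[.5,-.107,0,.065,.004,.02],loss='soft_l1',x_scale=[.01,.01,.05,.01,.01,.01]);print(r.x.round(4));g(r.x,1)
bs=(S,bar,up([[64,447],[76,437],[136,525],[148,514]],170,140,5))
print("bar scene",fit([bs],[.5,-.107,0]).round(4))
E
```

```text
[[0.8, -0.8], [0.8, 0.0], [-0.8, 1.1], [-0.8, 0.1]]
[0.515  0.1378 0.1222]
[[-0.1, -0.4], [0.9, -0.2], [0.2, 1.1], [-0.9, -0.3]]
[0.517  0.1319 0.1194]
[[-0.4, -0.0], [0.0, -0.0], [0.7, 0.3], [-0.2, -0.3]]
[0.5154 0.1326 0.1279]
[0.515  0.1365 0.1214]
[ 0.5015 -0.1052  0.0152  0.0739  0.0057  0.0256]
[[0.2, 0.2], [-0.4, -0.1], [-0.2, 0.0], [0.1, 0.1]]
[[0.0, -0.5], [-0.2, 0.1], [0.0, 0.3], [-0.4, 1.1]]
[[0.2, -0.4], [0.1, -0.7], [0.3, 0.4], [0.1, -0.1]]
[[-0.4, 0.6], [0.8, -0.1], [-0.8, 0.1], [0.4, -0.6]]
bar scene [ 0.5004 -0.1099  0.0396]
```

Fits, wrist camera only:
- **Carrier:** (0.515, 0.138), yaw 0.122.
- **Bridge:** (0.5015, -0.105), yaw 0.015.

In the lane frame the carrier is therefore off by +17 mm and turned +6.1°. I'll go behind the tail, turned to match its face.

>>> jog_arm(commands=[{"translation":[-8,19,-18],"twist":-0.1},{"translation":[-8,19,-18],"twist":-0.1},{"translation":[-8,19,-18],"twist":-0.1},{"translation":[-8,19,-18],"twist":-0.1},{"translation":[-8,19,-18],"twist":-0.1},{"translation":[-8,19,-18],"twist":-0.1},{"translation":[-8,19,-18],"twist":-0.1},{"translation":[-8,19,-18],"twist":-0.1},{"translation":[-8,19,-18],"twist":-0.1},{"translation":[-8,19,-18],"twist":-0.1},{"translation":[-8,19,-18],"twist":-0.1},{"translation":[-8,20,-25],"twist":-0.028},{"translation":[0,0,0],"twist":0},{"translation":[0,0,0],"twist":0}])

```text
time: 4.4
ee_pos: [0.5009, 0.2507, 0.1498]
eef_rot: [0.706, 0.041, -0.041, -0.706]
ft_force: [0.7, -0.6, 0.6]
width: 0.0504
```

Run:
```python
from bench import *
from scipy.spatial.transform import Rotation as R
from h import *
s=read_state();m=R.from_quat(s["eef_rot"]).as_matrix();print(s["time"],s["ee_pos"],s["joint_positions"].round(2));print(m.round(4),np.arctan2(m[1,0],m[0,0]))
for n in ["side"]:
    c=camera(n);crop(c,160,90,200,150,4,"pics/d3.png")
```

```text
4.4 [0.5008871  0.25070575 0.1497848 ] [-0.96  0.25  0.49  1.75 -0.13  1.17 -0.32]
[[ 9.934e-01 -2.000e-04 -1.151e-01]
 [ 1.151e-01 -3.000e-04  9.934e-01]
 [-3.000e-04 -1.000e+00 -3.000e-04]] 0.11538267422847598
```

View pics/d3.png

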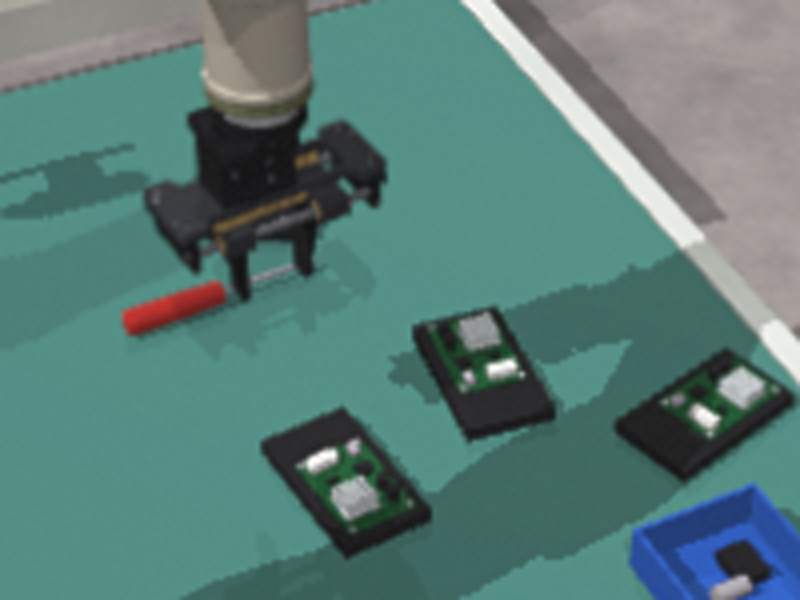

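Run:
```python
from h import *
d=pickle.load(open("c0.pkl","rb"))
print(toz(d["scene"],[[376,143],[327,107]]).round(3),toz(d["side"],[[240,155],[192,170]]).round(3))
```

```text
[[0.602 0.424 0.   ]
 [0.403 0.414 0.   ]] [[0.617 0.429 0.   ]
 [0.416 0.424 0.   ]]
```

The screwdriver is at y≈0.42, well behind. Descending.

>>> jog_arm(commands=[{"translation":[0,1,-20],"twist":0.006},{"translation":[0,0,-20],"twist":0},{"translation":[0,0,-20],"twist":0},{"translation":[0,0,-20],"twist":0},{"translation":[0,0,-20],"twist":0},{"translation":[0,0,-15],"twist":0},{"translation":[0,0,-12],"twist":0},{"translation":[0,0,-10],"twist":0},{"translation":[0,0,-5],"twist":0},{"translation":[0,0,0],"twist":0},{"translation":[0,0,0],"twist":0}])

```text
time: 5.55
ee_pos: [0.5017, 0.2515, 0.008]
eef_rot: [-0.706, -0.042, 0.042, 0.706]
ft_force: [0.2, 0.1, -0.1]
width: 0.0501
```

Run:
```python
from bench import *
from h import *
s=read_state();print(s["time"],s["ee_pos"],s["ft_force"])
c=camera("side");crop(c,190,130,110,100,6,"pics/d4.png")
c=camera("scene");crop(c,240,90,120,120,5,"pics/s4.png")
```

```text
5.55 [0.50172621 0.25149933 0.00802309] [ 0.24550729  0.14359241 -0.09165541]
```

View pics/d4.png

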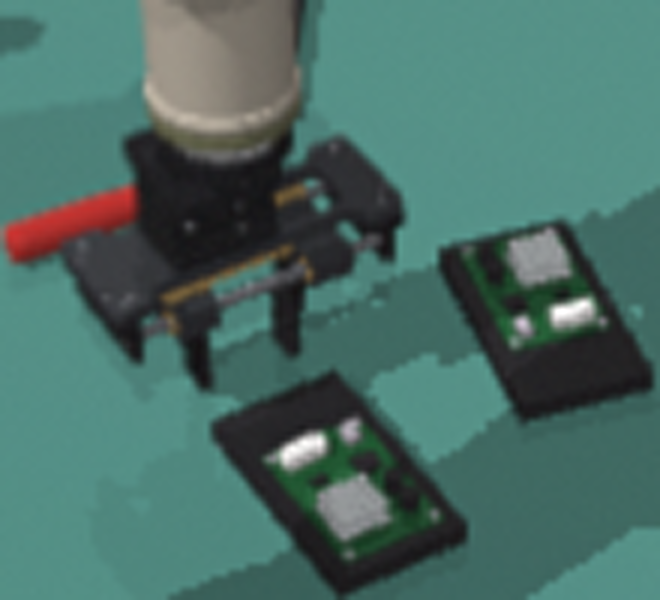

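View pics/s4.png

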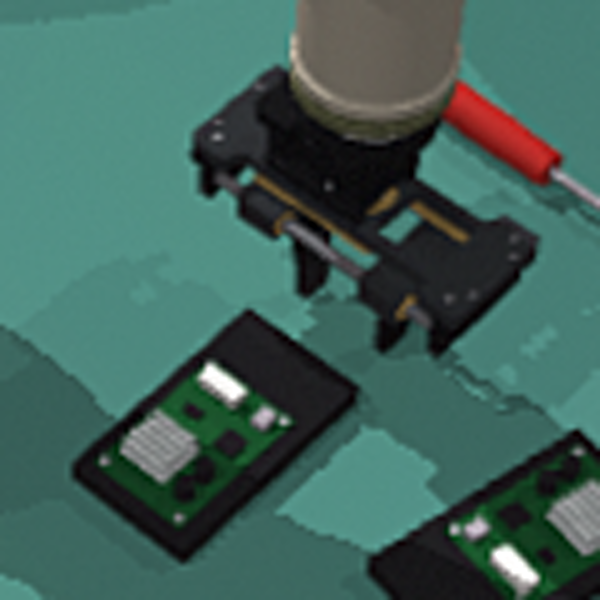

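Fingers are down behind the tail, centred on it, with the bench clear all round. Approaching contact along the carrier's heading.

>>> jog_arm(commands=[{"translation":[0.6,-5,0],"twist":0},{"translation":[0.6,-5,0],"twist":0},{"translation":[0.6,-5,0],"twist":0},{"translation":[0.6,-5,0],"twist":0},{"translation":[0.2,-2,0],"twist":0},{"translation":[0.2,-2,0],"twist":0},{"translation":[0.2,-2,0],"twist":0},{"translation":[0,0,0],"twist":0},{"translation":[0,0,0],"twist":0}])

```text
time: 6.55
ee_pos: [0.5043, 0.2255, 0.0076]
eef_rot: [-0.706, -0.042, 0.042, 0.706]
ft_force: [0.4, -0.5, -0.2]
width: 0.05
```

>>> jog_arm(commands=[{"translation":[0.2,-1.5,0],"twist":0},{"translation":[0.2,-1.5,0],"twist":0},{"translation":[0.2,-1.5,0],"twist":0}])

```text
time: 6.85
ee_pos: [0.5049, 0.2213, 0.0076]
eef_rot: [-0.706, -0.042, 0.042, 0.706]
ft_force: [0.3, 2.3, -0.9]
width: 0.0504
```

Contact at TCP y=0.2213, against 0.2217 predicted. Now I'll work out an S-curve of the carrier's centre along its own heading.

```bash
cat > plan.py <<'E'
import numpy as np
B=np.array([.5015,-.1052,.0152])
def b2w(x,y):
    c,s=np.cos(B[2]),np.sin(B[2]);return np.array([B[0]+c*x-s*y,B[1]+s*x+c*y])
def w2b(p):
    c,s=np.cos(B[2]),np.sin(B[2]);d=np.array(p[:2])-B[:2];return np.array([c*d[0]+s*d[1],-s*d[0]+c*d[1]])
def plan(center,yaw,y_end,step=.004,off=.0845,n=60):
    x0,y0=w2b(center);L=y0-y_end;m=np.tan(yaw-B[2])*L
    a,b,c,d=x0,m,-3*x0-2*m,2*x0+m
    N=int(np.ceil(L/step));out=[];
    for i in range(N+1):
        u=i/N;x=a+b*u+c*u*u+d*u**3;sl=(b+2*c*u+3*d*u*u)/L
        yw=np.arctan(sl)+B[2];C=b2w(x,y0-L*u)
        out.append([*(C+off*np.array([-np.sin(yw),np.cos(yw)])),yw,x,y0-L*u])
    return np.array(out)
E
python3 - <<'E'
from plan import *
o=plan([.515,.1374],.121,.098)
D=np.diff(o[:,:3],axis=0)
for i,(a,r) in enumerate(zip(D,o[1:])): print(i+1,(a[:2]*1000).round(1),a[2].round(4),"|",(r[:2]*1000).round(1),r[2].round(3),(r[3:]*1000).round(1))
E
```

```text
1 [ 2.9 -3.6] -0.0298 | [507.7 217.7] 0.091 [ 17.5 238.5]
2 [ 2.7 -3.7] -0.0284 | [510.4 213.9] 0.063 [ 17.8 234.6]
3 [ 2.5 -3.8] -0.027 | [512.9 210.2] 0.036 [ 17.9 230.7]
4 [ 2.2 -3.9] -0.0255 | [515.1 206.3] 0.01 [ 17.9 226.8]
5 [ 2.  -3.9] -0.024 | [517.1 202.4] -0.014 [ 17.9 222.9]
6 [ 1.8 -4. ] -0.0224 | [518.9 198.4] -0.036 [ 17.7 219. ]
7 [ 1.6 -4. ] -0.0209 | [520.5 194.5] -0.057 [ 17.5 215.1]
8 [ 1.4 -4. ] -0.0193 | [521.9 190.4] -0.076 [ 17.2 211.2]
9 [ 1.2 -4. ] -0.0178 | [523.1 186.4] -0.094 [ 16.8 207.3]
10 [ 1. -4.] -0.0162 | [524.  182.4] -0.11 [ 16.3 203.3]
11 [ 0.8 -4.1] -0.0147 | [524.8 178.3] -0.125 [ 15.8 199.4]
12 [ 0.6 -4.1] -0.0131 | [525.4 174.2] -0.138 [ 15.2 195.5]
13 [ 0.4 -4.1] -0.0116 | [525.8 170.2] -0.15 [ 14.6 191.6]
14 [ 0.2 -4. ] -0.0101 | [526.  166.2] -0.16 [ 13.9 187.7]
15 [ 0.1 -4. ] -0.0086 | [526.1 162.1] -0.169 [ 13.2 183.8]
16 [-0.1 -4. ] -0.0071 | [526.  158.1] -0.176 [ 12.5 179.9]
17 [-0.2 -4. ] -0.0057 | [525.8 154.1] -0.181 [ 11.7 176. ]
18 [-0.4 -4. ] -0.0042 | [525.4 150.1] -0.186 [ 10.9 172.1]
19 [-0.5 -4. ] -0.0028 | [524.9 146.2] -0
[... 369 characters left out ...]

26 [-1.3 -3.8] 0.0074 | [518.  119.1] -0.167 [  4.6 140.9]
27 [-1.4 -3.8] 0.0089 | [516.6 115.3] -0.158 [  3.9 137. ]
28 [-1.5 -3.8] 0.0104 | [515.1 111.5] -0.148 [  3.2 133.1]
29 [-1.6 -3.8] 0.0119 | [513.6 107.8] -0.136 [  2.6 129.2]
30 [-1.6 -3.8] 0.0134 | [512. 104.] -0.122 [  2.1 125.3]
31 [-1.7 -3.8] 0.015 | [510.3 100.2] -0.107 [  1.5 121.4]
32 [-1.8 -3.8] 0.0165 | [508.5  96.5] -0.091 [  1.1 117.5]
33 [-1.8 -3.8] 0.0181 | [506.6  92.7] -0.073 [  0.7 113.6]
34 [-1.9 -3.8] 0.0196 | [504.7  88.9] -0.053 [  0.4 109.7]
35 [-2.  -3.8] 0.0212 | [502.8  85.1] -0.032 [  0.2 105.8]
36 [-2.  -3.9] 0.0228 | [500.8  81.2] -0.009 [  0.  101.9]
37 [-2.  -3.9] 0.0243 | [498.7  77.3] 0.015 [ 0. 98.]
```

>>> jog_arm(commands=[{"translation":[0.3,-2,0],"twist":-0.005},{"translation":[2.6,-3.6,0],"twist":-0.025},{"translation":[2.7,-3.7,0],"twist":-0.028},{"translation":[2.5,-3.8,0],"twist":-0.027},{"translation":[2.2,-3.9,0],"twist":-0.026},{"translation":[2.0,-3.9,0],"twist":-0.024},{"translation":[1.8,-4,0],"twist":-0.022},{"translation":[1.6,-4,0],"twist":-0.021},{"translation":[1.4,-4,0],"twist":-0.019},{"translation":[0,0,0],"twist":0}])

```text
time: 7.85
ee_pos: [0.5223, 0.1869, 0.0076]
eef_rot: [0.707, -0.028, 0.028, -0.706]
ft_force: [0.9, 0.3, -0.0]
width: 0.0507
```

Run:
```python
from bench import *
from h import *
s=read_state();print(s["time"],s["ee_pos"],s["ft_force"],s["torque"])
d={}
for n in ["side","scene"]: d[n]=camera(n)
pickle.dump(d,open("c2.pkl","wb"))
crop(d["side"],205,160,110,100,6,"pics/d5.png")
crop(d["scene"],230,110,120,120,5,"pics/s5.png")
```

```text
7.85 [0.52231321 0.18694297 0.0075732 ] [ 0.89004002  0.33693025 -0.02313278] [-0.09925345  0.06632362 -0.01252618]
```

View pics/d5.png

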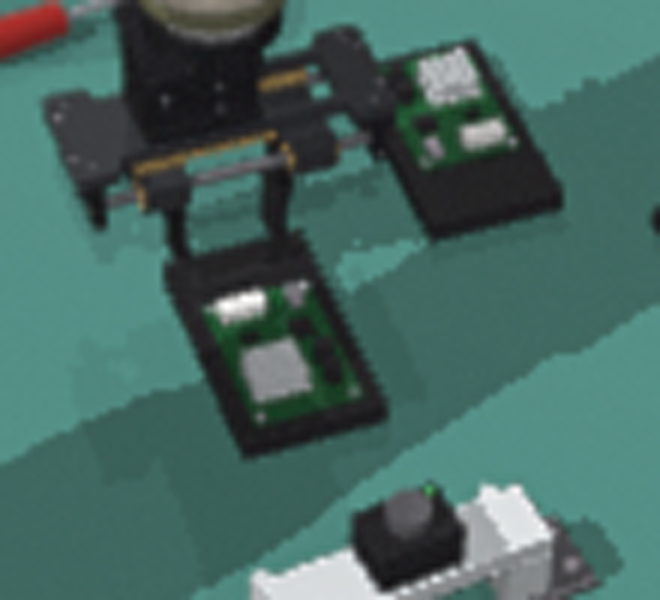

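View pics/s5.png

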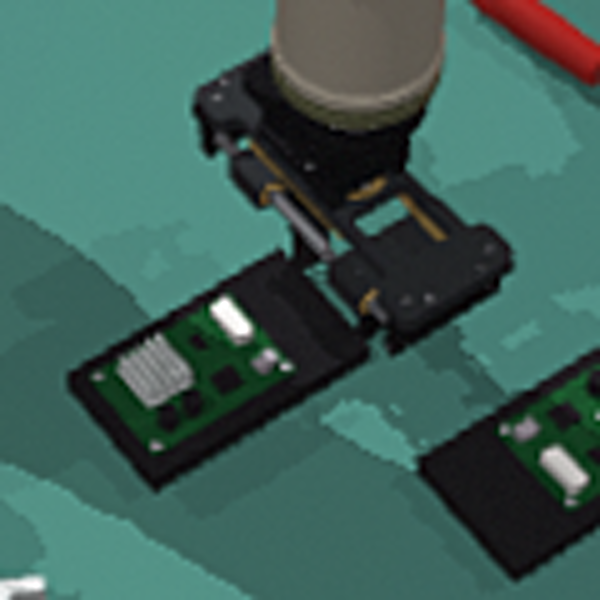

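Run:
```python
from fit import *
from plan import w2b,B
d=pickle.load(open("c2.pkl","rb"))
q=up([[168,265],[300,235],[386,405],[244,441]],205,160,6)
p=up([[282,252],[372,345],[153,474],[69,378]],230,110,5)
a=fit([(d["side"],CT,q)],[.515,.11,0]);b=fit([(d["scene"],CT,p)],[.515,.11,0])
a[:2]+=[0,.005];b[:2]+=[-.002,.006]
for r in (a,b): print(r.round(4),(w2b(r)*1000).round(1),r[2]-B[2])
t=np.array([.5223,.1869]);yw=-.079;print("expected",t-.0845*np.array([-np.sin(yw),np.cos(yw)]),yw)
```

```text
[[-0.8, -0.3], [0.4, -1.1], [0.6, 0.2], [-0.3, 0.7]]
[[0.0, -1.1], [0.3, 0.3], [0.2, 1.6], [-0.7, -0.6]]
[ 0.5165  0.1039 -0.093 ] [ 18.1 208.8] -0.10815050251558904
[ 0.5146  0.1031 -0.0805] [ 16.3 208. ] -0.09571144571943115
expected [0.51563144 0.10266355] -0.079
```

The carrier is tracking: the vision fit gives (0.5155, 0.1035, yaw -0.085) against (0.5156, 0.1027, -0.079) expected. Continuing.

>>> jog_arm(commands=[{"translation":[1.2,-4,0],"twist":-0.018},{"translation":[1.0,-4,0],"twist":-0.016},{"translation":[0.8,-4.1,0],"twist":-0.015},{"translation":[0.6,-4.1,0],"twist":-0.013},{"translation":[0.4,-4.1,0],"twist":-0.012},{"translation":[0.2,-4,0],"twist":-0.01},{"translation":[0.1,-4,0],"twist":-0.009},{"translation":[-0.1,-4,0],"twist":-0.007},{"translation":[-0.2,-4,0],"twist":-0.006},{"translation":[-0.4,-4,0],"twist":-0.004},{"translation":[-0.5,-4,0],"twist":-0.003},{"translation":[-0.6,-3.9,0],"twist":-0.001},{"translation":[-0.8,-3.9,0],"twist":0},{"translation":[-0.9,-3.9,0],"twist":0.002},{"translation":[0,0,0],"twist":0}])

```text
time: 9.45
ee_pos: [0.5228, 0.1311, 0.0076]
eef_rot: [0.704, -0.067, 0.067, -0.704]
ft_force: [0.2, 0.2, 0.2]
width: 0.0505
```

```bash
cat > look.py <<'E'
import sys
from bench import *
from h import *
from scipy.spatial.transform import Rotation as R
k=sys.argv[1]
s=read_state();m=R.from_quat(s["eef_rot"]).as_matrix();print(s["time"],s["ee_pos"],s["ft_force"],s["torque"],"yaw",np.arctan2(m[1,0],m[0,0]))
d={}
for n in ["side","scene"]: d[n]=camera(n)
pickle.dump(d,open(f"c{k}.pkl","wb"))
crop(d["side"],210,190,110,100,6,f"pics/d{k}.png")
crop(d["scene"],170,130,150,120,5,f"pics/s{k}.png")
E
python3 look.py 6
```

```text
9.45 [0.52280368 0.13107616 0.00762959] [0.17677015 0.20733835 0.22139302] [-0.06730398  0.06915295  0.06133522] yaw -0.19063181456538786
```

View pics/d6.png

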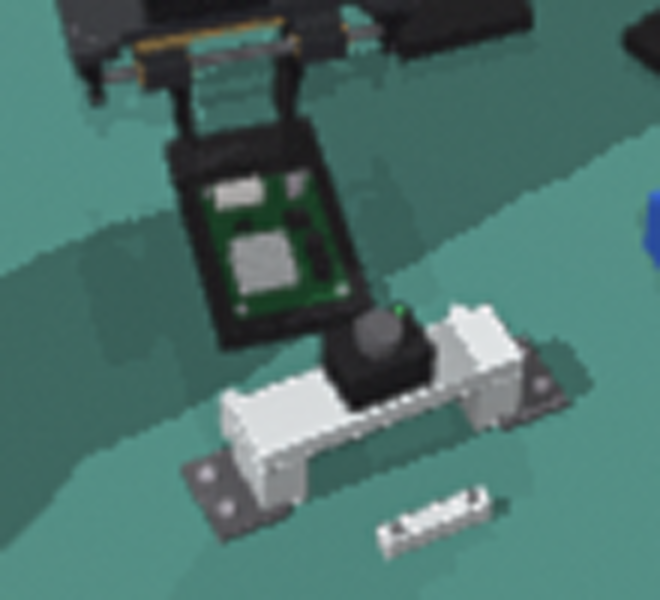

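View pics/s6.png

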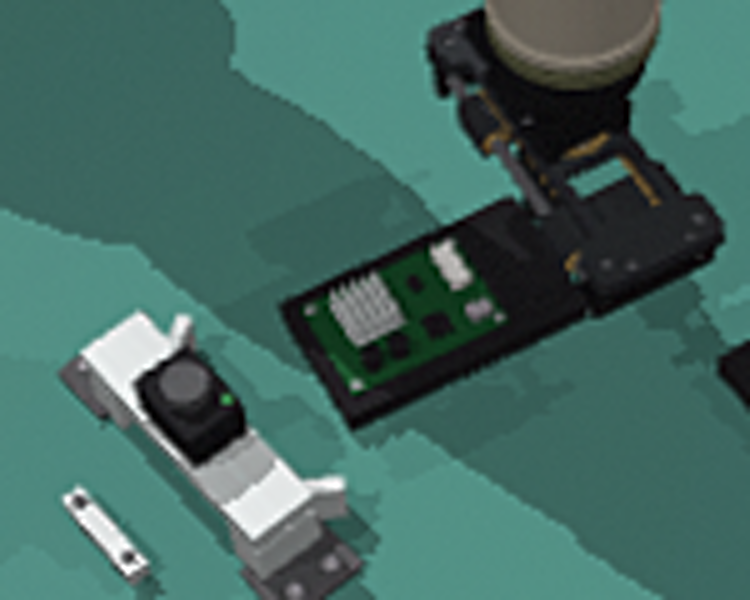

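Run:
```python
from fit import *
from plan import w2b,B
w=pickle.load(open("c1.pkl","rb"))["wrist"]
h=toz(w,up([[110,328],[196,518],[406,178],[487,376]],270,15,5),.018)
p=[.515,.1378,.122];c,s=np.cos(p[2]),np.sin(p[2]);q=h[:,:2]-p[:2]
H=np.c_[c*q[:,0]+s*q[:,1],-s*q[:,0]+c*q[:,1],[.018]*4];print(H.round(4))
d=pickle.load(open("c6.pkl","rb"));d0=pickle.load(open("c0.pkl","rb"))
g=lambda c,L,px:fit([(c,L,px)],[.515,.06,-.15])
HS=[H[0],H[1],H[3]]
# calibrate scene with holes at start: crop s1
s0=fit([(d0["scene"],HS,up([[455,211],[529,268],[634,171]],170,140,5))],[.515,.13,.1]);print("scene0",s0)
b=g(d["scene"],HS,up([[309,309],[356,385],[500,318]],170,130,5));
b2=g(d["scene"],[CT[3],CT[2],CT[1]],up([[282,301],[351,413],[585,303]],170,130,5));
a=g(d["side"],[H[0],H[1],CT[0],CT[1],CT[3]],up([[242,310],[343,289],[170,148],[308,118],[222,333]],210,190,6))
b[:2]+=np.array([.515,.1378])-s0[:2];b2[:2]+=[-.002,.006];a[:2]+=[0,.005]
for r in (a,b,b2): print(r.round(4),(w2b(r)*1000).round(1),r[2]-B[2])
t=np.array([.5228,.1311]);yw=-.1836;e=t-.0845*np.array([-np.sin(yw),np.cos(yw)]);print("expected",e,yw,w2b(e))
```

```text
[[-0.0285 -0.0618  0.018 ]
 [ 0.0277 -0.0618  0.018 ]
 [-0.0285  0.0263  0.018 ]
 [ 0.028   0.0265  0.018 ]]
[[-0.1, 0.0], [-0.1, 0.1], [0.2, -0.1]]
scene0 [0.51466128 0.13309262 0.12272941]
[[0.1, -0.0], [-0.0, 0.1], [-0.1, -0.0]]
[[-0.5, -0.4], [-0.3, 0.7], [1.4, -0.3]]
[[0.1, 0.2], [0.1, 0.4], [-0.9, -1.1], [0.4, -0.5], [0.0, 0.6]]
[ 0.5076  0.0499 -0.1881] [  8.5 155. ] -0.20325596119675332
[ 0.5066  0.0475 -0.1985] [  7.5 152.6] -0.21371943660970577
[ 0.504   0.0506 -0.1995] [  4.9 155.7] -0.21471285540447502
expected [0.50737281 0.04802021] -0.1836 [0.00820099 0.15311324]
```

Run:
```python
from plan import *
o=plan([.5068,.0478],-.194,.088)
D=np.diff(o[:,:3],axis=0)
for i,(a,r) in enumerate(zip(D,o[1:])): print(i+1,(a[:2]*1000).round(1),a[2].round(4),"|",(r[:2]*1000).round(1),r[2].round(3),(r[3:]*1000).round(1))
```

```text
1 [-1.4 -3.7] 0.0084 | [521.7 127. ] -0.186 [  6.8 149.1]
2 [-1.4 -3.7] 0.0088 | [520.2 123.3] -0.177 [  6.1 145.3]
3 [-1.4 -3.7] 0.0093 | [518.8 119.6] -0.167 [  5.3 141.4]
4 [-1.4 -3.7] 0.0098 | [517.3 115.9] -0.158 [  4.7 137.6]
5 [-1.4 -3.7] 0.0103 | [515.9 112.2] -0.147 [  4.  133.8]
6 [-1.5 -3.7] 0.0108 | [514.4 108.5] -0.137 [  3.4 130. ]
7 [-1.5 -3.7] 0.0113 | [513.  104.8] -0.125 [  2.8 126.2]
8 [-1.4 -3.7] 0.0118 | [511.5 101.1] -0.113 [  2.3 122.4]
9 [-1.4 -3.7] 0.0123 | [510.1  97.4] -0.101 [  1.9 118.5]
10 [-1.4 -3.7] 0.0128 | [508.6  93.7] -0.088 [  1.4 114.7]
11 [-1.4 -3.7] 0.0133 | [507.2  90. ] -0.075 [  1.1 110.9]
12 [-1.4 -3.7] 0.0138 | [505.8  86.2] -0.061 [  0.7 107.1]
13 [-1.4 -3.8] 0.0143 | [504.4  82.5] -0.047 [  0.5 103.3]
14 [-1.4 -3.8] 0.0148 | [503.   78.7] -0.032 [ 0.3 99.5]
15 [-1.4 -3.8] 0.0153 | [501.6  74.9] -0.017 [ 0.1 95.6]
16 [-1.4 -3.8] 0.0158 | [500.2  71.1] -0.001 [ 0.  91.8]
17 [-1.3 -3.8] 0.0163 | [498.9  67.3] 0.015 [-0. 88.]
```

>>> jog_arm(commands=[{"translation":[-1.4,-3.7,0],"twist":0.008},{"translation":[-1.4,-3.7,0],"twist":0.009},{"translation":[-1.4,-3.7,0],"twist":0.009},{"translation":[-1.4,-3.7,0],"twist":0.01},{"translation":[-1.4,-3.7,0],"twist":0.01},{"translation":[-1.5,-3.7,0],"twist":0.011},{"translation":[-1.5,-3.7,0],"twist":0.011},{"translation":[-1.4,-3.7,0],"twist":0.012},{"translation":[-1.4,-3.7,0],"twist":0.012},{"translation":[-1.4,-3.7,0],"twist":0.013},{"translation":[-1.4,-3.7,0],"twist":0.013},{"translation":[0,0,0],"twist":0}])

```text
time: 10.75
ee_pos: [0.5071, 0.0904, 0.0075]
eef_rot: [0.707, -0.026, 0.025, -0.707]
ft_force: [-0.8, 0.8, -0.4]
width: 0.0506
```

```bash
python3 look.py 7
```

```text
10.75 [0.50705232 0.09041278 0.00754224] [-0.77887926  0.78782843 -0.43463926] [-0.06153475  0.05472046 -0.00783537] yaw -0.07200201798911952
```

View pics/d7.png

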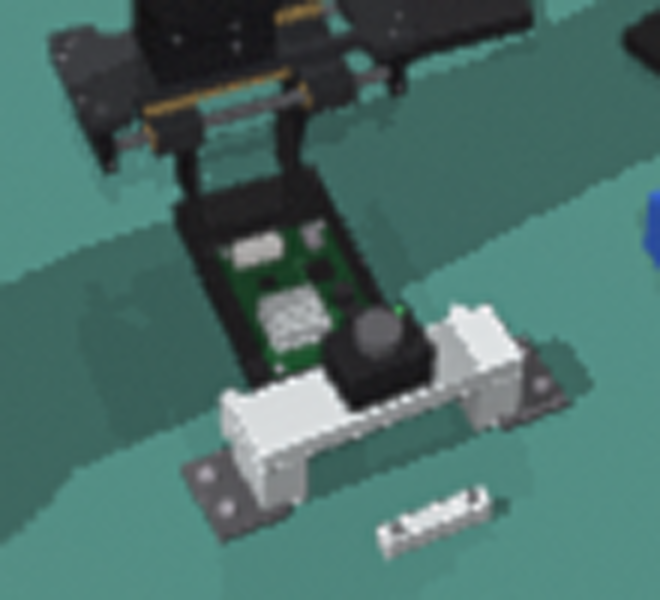

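View pics/s7.png

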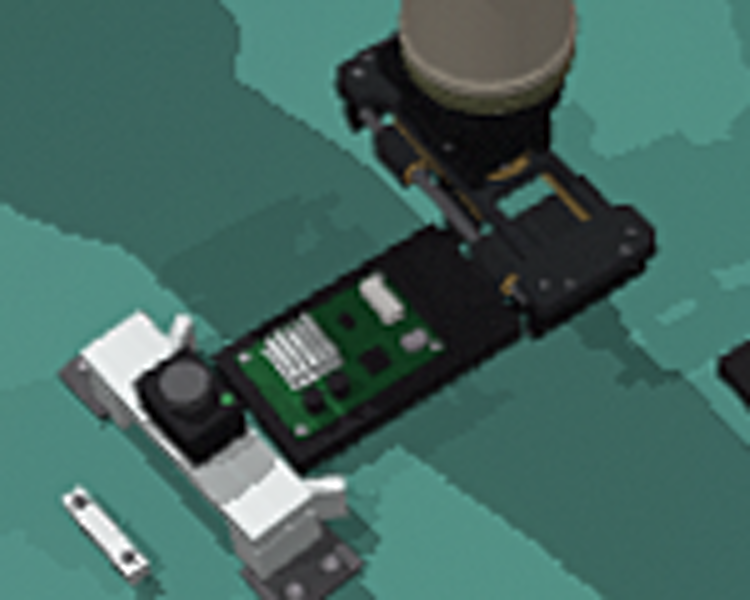

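```bash
cat > hol.py <<'E'
from fit import *
from plan import *
H=[[-.0283,-.0618,.018],[.0278,-.0618,.018],[.0280,.0264,.018]]
def hol(cam,px,idx=(0,1,2)):
    r=fit([(cam,[H[i] for i in idx],px)],[.505,.0,-.05]);r[:2]+=[.0003,.0047]
    print(r.round(4),(w2b(r)*1000).round(1),(r[2]-B[2]).round(4));return r
E
python3 - <<'E'
from hol import *
d=pickle.load(open("c7.pkl","rb"))
r=hol(d["scene"],up([[244,357],[301,430],[435,346]],170,130,5))
t=np.array([.5071,.0904]);yw=r[2];e=t-.0845*np.array([-np.sin(yw),np.cos(yw)]);print("expected",e,yw,w2b(e)*1000)
o=plan(e,yw,.085)
D=np.diff(o[:,:3],axis=0)
for i,(a,r) in enumerate(zip(D,o[1:])): print(i+1,(a[:2]*1000).round(1),a[2].round(4),"|",(r[:2]*1000).round(1),r[2].round(3),(r[3:]*1000).round(1))
E
```

```text
[[-0.1, 0.1], [-0.1, -0.1], [0.2, -0.0]]
[ 0.5006  0.0056 -0.072 ] [  0.8 110.8] -0.0872
expected [0.50102273 0.00611882] -0.07198249823240772 [  1.21476637 111.31321794]
1 [-1.1 -3.7] 0.0106 | [506.   86.7] -0.061 [  0.9 107.6]
2 [-1.2 -3.7] 0.0112 | [504.8  83. ] -0.05 [  0.6 103.8]
3 [-1.2 -3.7] 0.0118 | [503.6  79.3] -0.038 [  0.4 100. ]
4 [-1.2 -3.7] 0.0125 | [502.5  75.5] -0.026 [ 0.2 96.3]
5 [-1.2 -3.7] 0.0131 | [501.3  71.8] -0.013 [ 0.1 92.5]
6 [-1.2 -3.8] 0.0137 | [500.1  68. ] 0.001 [ 0.  88.8]
7 [-1.2 -3.8] 0.0143 | [498.9  64.3] 0.015 [ 0. 85.]
```

>>> jog_arm(commands=[{"translation":[-1.1,-3.7,0],"twist":0.011},{"translation":[-1.2,-3.7,0],"twist":0.011},{"translation":[-1.2,-3.7,0],"twist":0.012},{"translation":[-1.2,-3.7,0],"twist":0.012},{"translation":[-1.2,-3.7,0],"twist":0.013},{"translation":[-1.2,-3.8,0],"twist":0.014},{"translation":[-1.1,-3.8,0],"twist":0.014},{"translation":[0,0,0],"twist":0}])

```text
time: 11.65
ee_pos: [0.499, 0.0643, 0.0076]
eef_rot: [0.707, 0.005, -0.005, -0.707]
ft_force: [0.3, -0.3, -0.1]
width: 0.0505
```

```bash
python3 look.py 8
```

```text
11.65 [0.49899207 0.06427621 0.00761674] [ 0.33067846 -0.25024955 -0.06814896] [-0.09061568  0.04056149 -0.03483007] yaw 0.014907800796492943
```

View pics/d8.png

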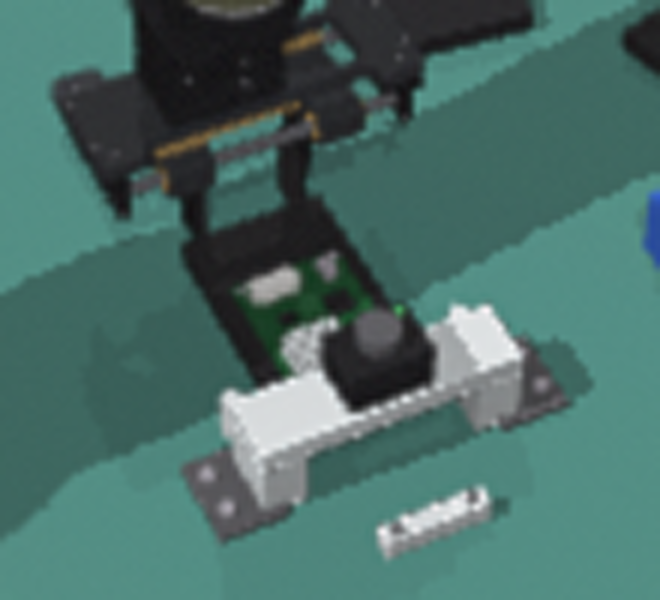

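View pics/s8.png

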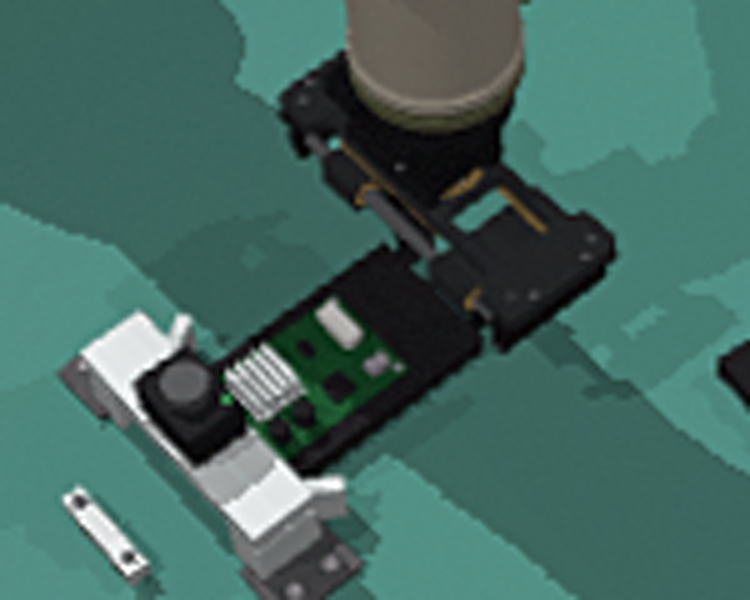

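Run:
```python
from hol import *
d=pickle.load(open("c8.pkl","rb"))["scene"]
q=toz(d,up([[398,367]],170,130,5),.018)[0]+[.0003,.0047,0]
yw=.015;c,s=np.cos(yw),np.sin(yw);l=H[2];C=q[:2]-[c*l[0]-s*l[1],s*l[0]+c*l[1]]
print(C,w2b(C)*1000)
e=np.array([.499,.0643])-.0845*np.array([-s,c]);print(e,w2b(e)*1000)
```

```text
[ 0.49983158 -0.02091472] [-0.38714385 84.30089961]
[ 0.50026745 -0.02019049] [5.96895871e-02 8.50184200e+01]
```

The carrier is centred in the lane to within 0.5 mm and square. Pushing straight through.

>>> jog_arm(commands=[{"translation":[0.1,-4,0],"twist":0},{"translation":[0,-4,0],"twist":0},{"translation":[0.1,-4,0],"twist":0},{"translation":[0.1,-4,0],"twist":0},{"translation":[0,-4,0],"twist":0},{"translation":[0.1,-4,0],"twist":0},{"translation":[0.1,-4,0],"twist":0},{"translation":[0,-4,0],"twist":0},{"translation":[0.1,-4,0],"twist":0}])

```text
time: 12.65
ee_pos: [0.4998, 0.0289, 0.0076]
eef_rot: [-0.707, -0.005, 0.005, 0.707]
ft_force: [-0.3, 4.5, 3.1]
width: 0.0503
```

>>> jog_arm(commands=[{"translation":[0.1,-4,0],"twist":0},{"translation":[0,-4,0],"twist":0},{"translation":[0.1,-4,0],"twist":0},{"translation":[0.1,-4,0],"twist":0},{"translation":[0,-4,0],"twist":0},{"translation":[0.1,-4,0],"twist":0}])

```text
time: 13.25
ee_pos: [0.5001, 0.0049, 0.0076]
eef_rot: [-0.707, -0.005, 0.005, 0.707]
ft_force: [0.3, 4.7, 4.1]
width: 0.0502
```

>>> jog_arm(commands=[{"translation":[0,-2,0],"twist":0},{"translation":[0.1,-2,0],"twist":0},{"translation":[0,-2,0],"twist":0}])

```text
time: 13.55
ee_pos: [0.5002, -0.0008, 0.0076]
eef_rot: [-0.707, -0.005, 0.005, 0.707]
ft_force: [-0.1, 5.5, 4.2]
width: 0.0507
```

>>> jog_arm(commands=[{"translation":[0,-1,0],"twist":0},{"translation":[0,-1,0],"twist":0},{"translation":[0,-1,0],"twist":0}])

```text
time: 13.85
ee_pos: [0.5003, -0.0037, 0.0076]
eef_rot: [-0.707, -0.005, 0.005, 0.707]
ft_force: [-0.4, 4.6, 4.5]
width: 0.0505
```

>>> jog_arm(commands=[{"translation":[0,-1,0],"twist":0}])

```text
time: 13.95
ee_pos: [0.5003, -0.0047, 0.0076]
eef_rot: [-0.707, -0.005, 0.005, 0.707]
ft_force: [-0.1, 4.3, 4.2]
width: 0.0502
```

>>> jog_arm(commands=[{"translation":[0,-1,0],"twist":0}])

```text
time: 14.05
ee_pos: [0.5002, -0.0057, 0.0076]
eef_rot: [-0.707, -0.005, 0.005, 0.707]
ft_force: [-0.5, 5.0, 4.3]
width: 0.0506
```

>>> jog_arm(commands=[{"translation":[0,-1,0],"twist":0}])

```text
time: 14.15
ee_pos: [0.5002, -0.0062, 0.0076]
eef_rot: [-0.707, -0.005, 0.005, 0.707]
ft_force: [-0.5, 9.7, 3.6]
width: 0.0509
```

>>> jog_arm(commands=[{"translation":[0,-1,0],"twist":0}])

```text
time: 14.25
ee_pos: [0.5002, -0.0063, 0.0076]
eef_rot: [-0.706, -0.006, 0.006, 0.708]
ft_force: [-1.7, 12.9, 3.8]
width: 0.0504
```

>>> jog_arm(commands=[{"translation":[0,-0.6,0],"twist":0}])

```text
time: 14.35
ee_pos: [0.5002, -0.0063, 0.0076]
eef_rot: [-0.706, -0.006, 0.006, 0.708]
ft_force: [-0.2, 13.7, 3.2]
width: 0.0504
```

>>> jog_arm(commands=[{"translation":[0,-1,0],"twist":0},{"translation":[0,-1,0],"twist":0},{"translation":[0,0,0],"twist":0}])

```text
time: 14.65
ee_pos: [0.5002, -0.0064, 0.0076]
eef_rot: [-0.706, -0.006, 0.006, 0.709]
ft_force: [-2.5, 19.3, 4.7]
width: 0.0503
```

```bash
python3 look.py 9
```

```text
14.65 [ 0.50021347 -0.00643207  0.00764638] [-2.47243204 19.28991672  4.70227709] [ 4.04334931  0.28407768 -0.1717799 ] yaw 0.017801494456632008
```

View pics/d9.png

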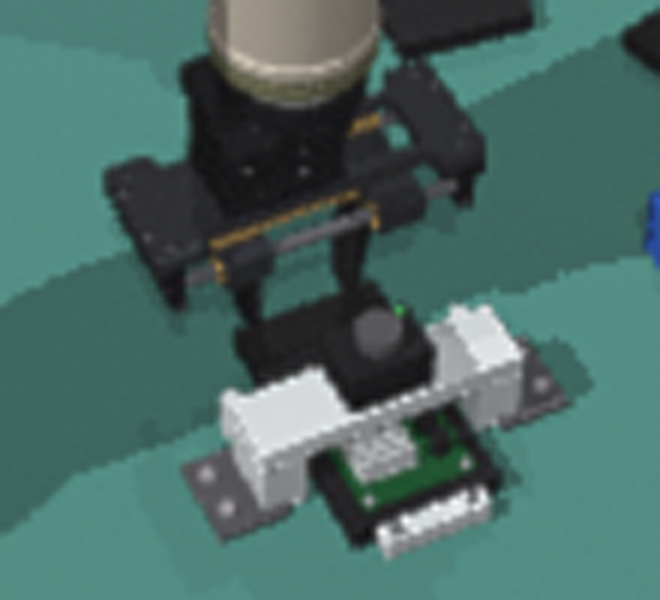

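View pics/s9.png

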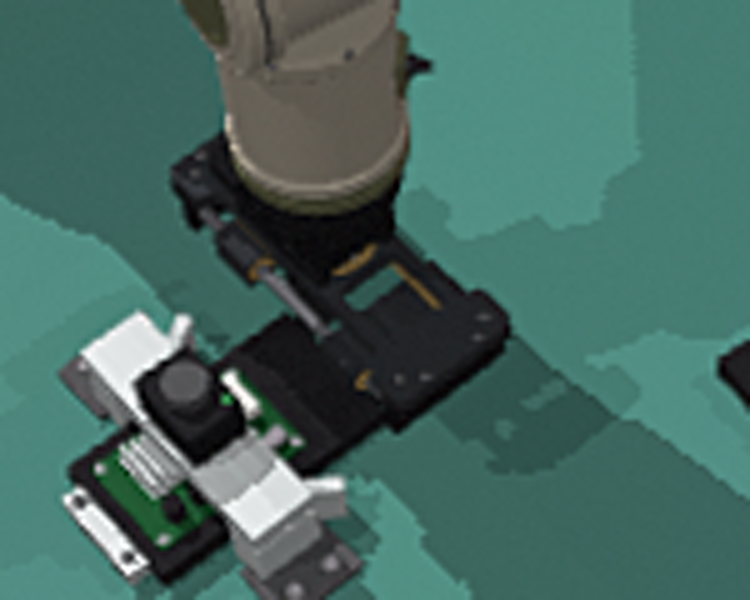

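Run:
```python
from hol import *
d=pickle.load(open("c9.pkl","rb"))
r=hol(d["scene"],up([[99,468],[163,540],[295,442]],170,130,5))
crop(d["scene"],175,200,50,50,12,"pics/s9z.png");crop(d["side"],255,255,50,35,14,"pics/d9z.png")
```

```text
[[-0.0, 0.1], [-0.1, -0.1], [0.2, -0.1]]
[ 0.5004 -0.0912  0.014 ] [-0.8 14. ] -0.0012
```

View pics/s9z.png

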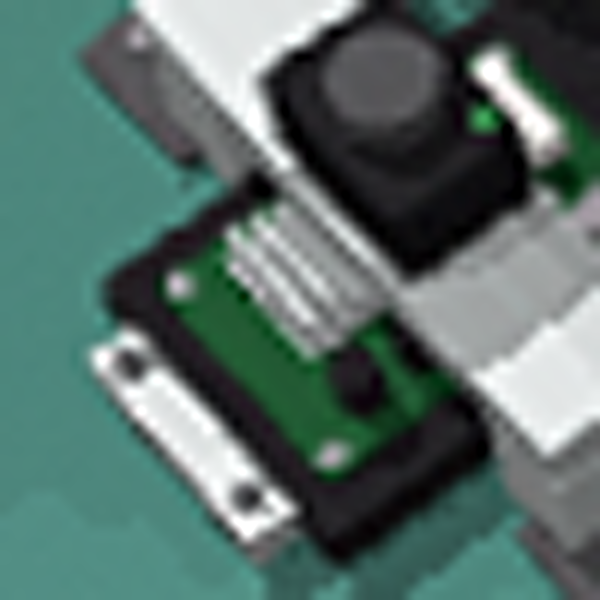

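View pics/d9z.png

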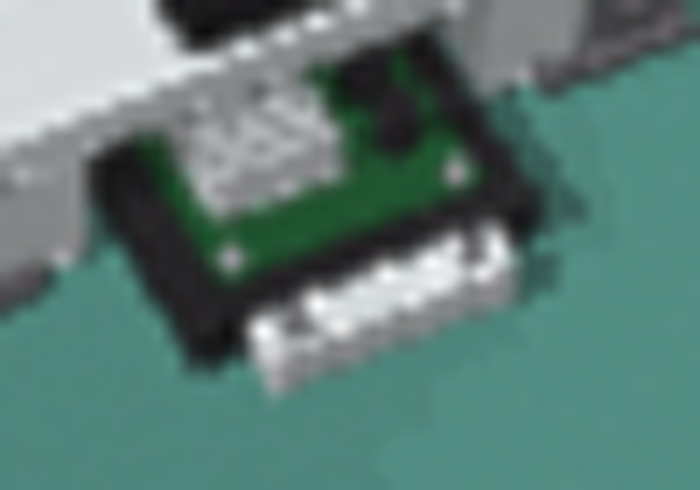

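It is home: the vision fit gives the centre at 14 mm in the lane (15 expected), 0.8 mm off-centre and turned -0.1°. The nose lies along the bar with no visible gap. Drawing back.

>>> jog_arm(commands=[{"translation":[0,2,0],"twist":0},{"translation":[0,3,0],"twist":0},{"translation":[0,5,0],"twist":0},{"translation":[0,10,0],"twist":0},{"translation":[0,15,0],"twist":0},{"translation":[0,20,0],"twist":0},{"translation":[0,20,0],"twist":0},{"translation":[0,20,5],"twist":0},{"translation":[0,15,20],"twist":0},{"translation":[0,10,25],"twist":0},{"translation":[0,5,25],"twist":0},{"translation":[0,0,25],"twist":0},{"translation":[0,0,25],"twist":0},{"translation":[0,0,20],"twist":0},{"translation":[0,0,0],"twist":0},{"translation":[0,0,0],"twist":0}])

```text
time: 16.35
ee_pos: [0.5, 0.1147, 0.1523]
eef_rot: [0.707, 0.005, -0.005, -0.707]
ft_force: [-0.1, -0.2, 0.2]
width: 0.0505
```

```bash
python3 look.py 10
python3 - <<'E'
from h import *
d=pickle.load(open("c10.pkl","rb"))
cv2.imwrite("pics/side10.png",d["side"]["img"][:,:,::-1])
E
```

```text
16.35 [0.50002634 0.11470969 0.15226179] [-0.08544693 -0.17352042  0.19221733] [-0.07064327  0.05452894  0.0148268 ] yaw 0.015079461526715307
```

View pics/s10.png

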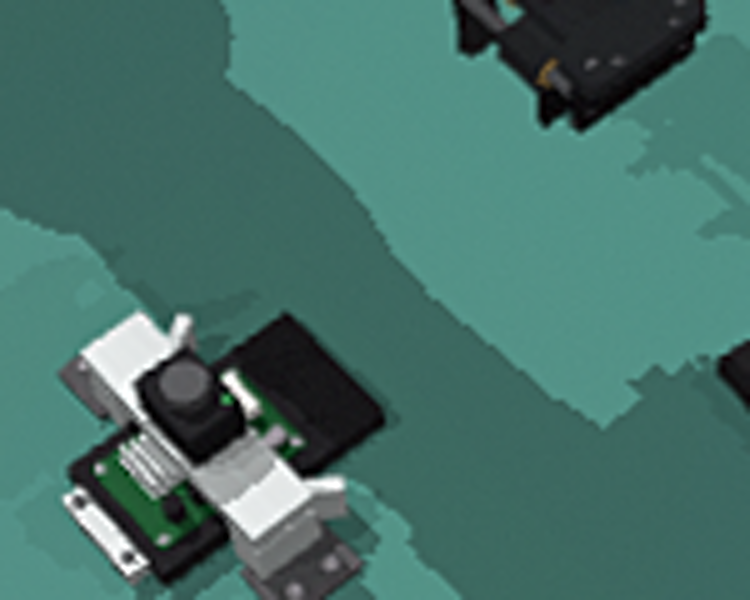

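View pics/side10.png

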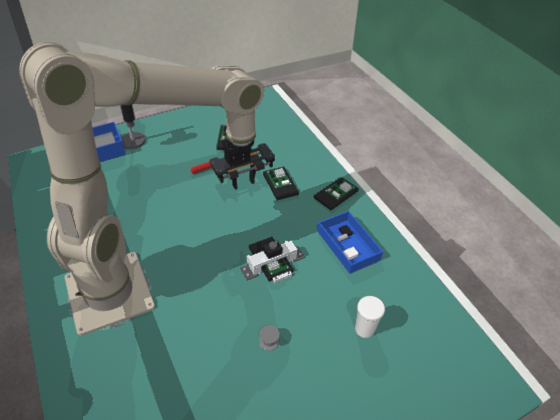

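After the retreat the carrier sits unchanged at the bar: the board holes are still at crop pixels (99,468), (163,540) and (295,442). The gripper is clear and the bystanders are where they were. Handing in.

```bash
python3 -c "
from bench import *
print(close_job())"
```

```text
the job is handed in; nothing more can be done
None
```

The carrier is home: its nose sits square against the stop bar on the far side of the bridge, and the gripper is drawn back and raised clear. I handed the job in at about 16.4 s.

- **Method:** I pushed the tail face with two partly open fingertips along an S-curve, to take out the start offset of about 17 mm and 6°. Then I pushed straight through the lane. The push force was about 5 N while sliding and rose to 19 N against the bar with no further travel.
- **Position:** The last fit, taken with the carrier pressed against the bar, put it 0.8 mm off the lane's middle and turned about 0.1°. No gap showed at the bar in either camera's view. That fit read 1 mm past home, which is within the 2 mm calibration.
- **After drawing back:** The board's holes were at the same pixels, so the carrier had not moved. The wrist force was back to about zero, and the other things on the bench looked undisturbed.
- **Disagreements:** The scene and side cameras read the carrier's position about 5 mm short of the wrist camera's along y, so I corrected them to match the wrist view. A vertical force of 3 to 5 N showed on the tool during the straight push. I did not find its cause; the pictures showed no tipping.

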